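Unlock and press the topping canister's cap

ROBOT

A 6-joint arm with a two-finger parallel gripper is mounted at the origin on the work surface; the furniture and walls round the work are solid. World frame = base frame: x ahead of the robot, y to its left, z up, the work surface at z = 0. Lengths are in mm, angles in degrees, forces in N, time in s.
With the tool pointing down it reaches from about 300 to 850 mm from the base axis. Payload 4.2 kg.
Tool frame: the origin (TCP) lies at the very end of the fingers, on their centre line; the grasp point (between the pads) lies 19 mm behind it (env.grip_depth is the distance from the TCP to the grasp point, in mm); z points along the fingers, y is the line along which they close (so a half turn about z gives the same grasp; the last joint's range is limited). The gripper opens to 91 mm and grips with 3 to 60 N. Pads are 32 mm wide; open, the fingers measure 118 mm over their backs; the gripper's body (76 mm by 178 mm) begins 60 mm behind the grasp point.
Start: joints at [72.995, 18.312, 89.639, -0, 72.044, -1.146], TCP at [157.137, 553.128, 213.976] pointing down, gripper open.
Joint ranges: [-177.97, 177.97], [-48.28, 115.42], [12.27, 149.76], [-77.06, 257.06], [2.81, 150.46], [-146.56, 146.56]. Speed limits (degrees/s): [147.25, 147.25, 180, 180, 180, 180].

INTERFACE

Orientations are given as [roll, pitch, yaw] about the fixed x, y, z axes, in that order (R = Rz(yaw) Ry(pitch) Rx(roll)).
In Python, from workcell import env, cams gives the robot as it stands.
- The arm moves only by the tool apply_moves, never from a script. Its argument "deltas" is a list of rows, each a list of 5 numbers: the shift along the tool's x, y, z in m, then the turn about the tool's z in rad, then the opening, from -1 (shut) to 1 (fully open), so that 0 is half open. In form: [[tx, ty, tz, roll, gripper], ...]. A call has 1 to 5 rows; each row is the pose to reach, as a shift and turn from the pose commanded when the call began, along the tool's axes at that moment; what a row does not reach only later rows make up. A row lasts 1/10 s, in which the tool goes at most 50 mm and 8.59 degrees, less where a joint would pass 70% of its speed; a pose out of reach is approached as far as the arm can. A call with a gripper value outside its range is refused whole. The fingers move at their own pace and stop on an object; "grip_force" is the grip in N (left out, the last holds). Time passes only in rows, so rows that repeat a pose let the fingers close. It gives the time, the measured TCP pose, the force, the opening and the grip force at its end, in the units of the state.
- env.state(): the state, without advancing time (a new reading comes with each control period).
- cams.grab_frame(name): name is "scene" or "top" or "wrist"; returns the picture (400x640x3 uint8, blue, green, red); there is no depth.
- cams.get_calibration(name): a dict with "mtx" (3x3 intrinsics, pixels), "k1" (the pictures are not rectified: a ray, as slopes to the right and down, at radius r is drawn at 1 + k1 r^2 times it, then the intrinsics apply), "eye" and "attitude" of the camera in the world; the wrist camera has in their place "tool_from_camera" (4x4, takes a point from camera to tool coordinates, whose origin is the TCP and whose axes are the flange's). Camera axes: x right, y down, z forward; pixel columns grow to the right and rows downward; lengths in mm; the calibration is good to about 2 mm. A picture is of the moment at which its call begins: read the wrist's pose just before it. get_calibration takes no time and is no camera call.
- env.job_done(): hands the job in; it is judged then, once.
The state is a dict: "time_s": time; "qpos": joint angles; "qvel": joint speeds; "effort": joint torques, N m; "ee_pos": TCP position; "ee_rot": TCP orientation; "force": force on the tool from outside, world axes, zero at the start; "torque": the same for the moment, N m; "gripper_width": finger opening in mm; "gripper_force": force on a finger pad.
Only numpy, scipy, OpenCV 4.12 (cv2) and the standard library are available. Lean on these libraries where they do the work, as an engineer would, in place of code of your own. Each camera call takes 0.05 s, during which the arm holds its last target. There are 200 camera calls.

TASK

The topping canister in the leaning stand is still twist-locked. Turn its white cap anticlockwise until you feel the hidden teeth line up, press the cap straight down along the canister fully to its stop so that it squirts towards the bowl, then let it spring all the way back up, leave it unlocked and take the hand away. Leave the bowl, the red-brown sauce bottle beside the canister and the sprinkle jar where they stand.

Things in the scene. Friction and masses are not known exactly. Their poses are not given: they have to be found in the camera images.
- stand: Fixed grey stand, base plate 145 x 110 x 12 mm; origin on the table, near the middle of the base. It clamps a red canister, 52 mm in diameter, whose axis leans 30 degrees from vertical to the stand's -x side (to the robot's right and towards it; the direction varies).
- plate_end (a point): Upper end of the stand's aluminium back plate (50 mm wide, 6 mm thick, front face 70 mm behind the canister's axis and parallel to it). It reaches 163 mm past the cap's top along the axis and so overhangs the cap: the hand cannot come to the cap vertically, only along the leaning axis. Frame as stand.
- cap_top (a point): Centre of the flat top of the white ribbed cap, 170 mm above the table; moves with the cap. z = the canister's axis, outwards; -x = direction of the cap's red spout. Cap: cylinder 40 mm in diameter, 40 mm long. The 8 mm spout leaves its side 12 mm below the top and ends 38 mm from the axis, 23 mm below the top: pinch the cap along its y axis, clear of the spout.
- twist (a joint): Turn of the cap, rad: 0 = locked stop, grows anticlockwise looking down on the cap (positive about cap_top's z), to 1.4. Starts at 0 to 0.15; friction holds it. The cap's teeth meet slots of a hidden collar at one value from 0.5 to 1.2 that differs from can to can and cannot be seen; it can be pressed within about 0.13 either side of it. Below 0.3 counts as locked.
- press (a joint): Travel of the cap down its axis, m: 0 = up, 0.007 = on its stop; beyond 0.006 counts as pressed home. Sprung: 2.4 N to start, 6.6 N at the bottom, returns by itself. Where the teeth do not mesh it stops rigidly after about 0.7 mm: turn on and try again. A push of about 10 N shows the difference and is enough for a full press.
- bowl: White dessert bowl 106 mm wide, 51 mm high, loose, on the table under the spout; origin at the centre of its underside. Leave alone.
- sauce: Red-brown sauce bottle with a dark brown cap, 42 x 55 x 141 mm, loose, standing beside the canister, on its near side; origin at the centre of its underside. Leave alone.
- sprinkles: Sprinkle jar with black lid, 41 mm diameter, 105 mm high, loose, beside the bowl, on its near side; origin at the centre of its underside. Leave alone.

How it is judged (in metres and radians):
On the way, in this order (a step that is already met when the one before it is completed fails the run):
1. the cap has been turned off its lock (twist above 0.3 rad) (value of joint twist above 0.3 rad), for 0.1 s.
2. the cap is pressed home (beyond 6 mm of its 7 mm) (value of joint press above 0.006 m), for 0.1 s.
At the end, for the whole second after the job is handed in: The cap has sprung back up (within 1 mm), is left turned off its lock (twist above 0.3 rad), and the bowl, sauce bottle and sprinkle jar rest within 30 mm of where they stood (value of joint press below 0.001 m and value of joint twist above 0.3 rad and distance of each of bowl, sauce, sprinkles from where it was at the start of the episode below 0.03 m and linear speed of each of bowl, sauce, sprinkles below 0.02 m/s); the robot touches nothing.
It fails at once if a bystander is knocked over (leans more than 0.4 rad) (angle between any of bowl, sauce, sprinkles's own z axis and vertical above 0.4 rad).
It fails at once if a bystander is shoved away (more than 50 mm) (distance of any of bowl, sauce, sprinkles from where it was at the start of the episode above 0.05 m).
It also fails if it takes over 45 s, if anything falls off the work surface, if the arm or the gripper's body presses on something with over 40 N, if the wrist force passes 120 N, or if a joint passes its speed limit or range.

## Working session

There is one attempt and no reset: what is moved stays moved. The work goes in short steps, Python scripts to look and compute and a tool call to move; the robot and the scene stay as the last step left them, time stands still between calls to the robot, and variables do not carry over. Pictures are saved under pics/ and viewed, at most 10 in all, crops included, and the job is handed in when it is done.

Besides the shell and the picture viewer there is one more tool, called after "Emit:" by a JSON object that holds its "name" and its "arguments". apply_moves: Moves the arm, as the interface text tells. Its arguments: {"type":"object","properties":{"deltas":{"type":"array"},"grip_force":{"type":"number"}},"required":["deltas"]}

```bash
ls; mkdir -p pics
python3 - <<'E'
from workcell import env,cams
import cv2
print(env.state())
for n in("scene","top","wrist"):
    print(n,cams.get_calibration(n)); cv2.imwrite(f"pics/{n}0.png",cams.grab_frame(n))
E
```

```text
pics
{'time_s': 0.0, 'qpos': array([ 7.29938239e+01,  1.83512658e+01,  8.97076137e+01, -8.84855309e-04,
        7.20428982e+01, -1.14561957e+00]), 'qvel': array([ 0.00807193, -0.0151607 , -0.02641739,  0.01648577,  0.07538072,
       -0.01058232]), 'effort': array([-1.11856847e-03, -4.12460160e+01, -2.31977981e+01,  7.27209798e-02,
        4.55329497e-02, -1.28076204e-04]), 'ee_pos': array([156.99726044, 552.61976044, 213.11585757]), 'ee_rot': array([-1.79898226e+02, -1.19379374e-03,  1.64139716e+02]), 'force': array([-0.25517693, -0.75835028, -0.4258484 ]), 'torque': array([ 0.03099197, -0.00576564, -0.08279483]), 'gripper_force': 0.0, 'gripper_width': 91.45297657638933}
scene {'mtx': array([[382.4130547 ,   0.        , 312.25460236],
       [  0.        , 382.4130547 , 196.69744421],
       [  0.        ,   0.        ,   1.        ]]), 'k1': -0.06802242862811693, 'eye': array([  56.81157081, -218.71435317,  831.0401499 ]), 'attitude': array([-136.4788213 ,    0.90322722,  -46.55043723])}
top {'mtx': array([[414.44713877,   0.        , 321.42378664],
       [  0.        , 414.44713877, 198.53204278],
       [  0.        ,   0.        ,   1.        ]]), 'k1': 0.015505203907704547, 'eye': array([ 412.68281004,  193.81796182, 1069.83144438]), 'attitude': array([-1.76890326e+02,  6.88242973e-02, -8.86396541e+01])}
wrist {'mtx': array([[330.78054792,   0.        , 318.73520025],
       [  0.        , 330.78054792, 198.90586439],
       [  0.        ,   0.        ,   1.        ]]), 'k1': -0.05065265895165413, 'tool_from_camera': array([[ 2.52166489e-04, -9.69315603e-01, -2.45819442e-01,
         6.90229190e+01],
       [ 9.99999852e-01,  3.62954835e-04, -4.05384263e-04,
        -2.29786359e-01],
       [ 4.82166646e-04, -2.45819304e-01,  9.69315551e-01,
        -1.71855760e+02],
       [ 0.00000000e+00,  0.00000000e+00,  0.00000000e+00,
         1.00000000e+00]])}
```

View pics/scene0.png

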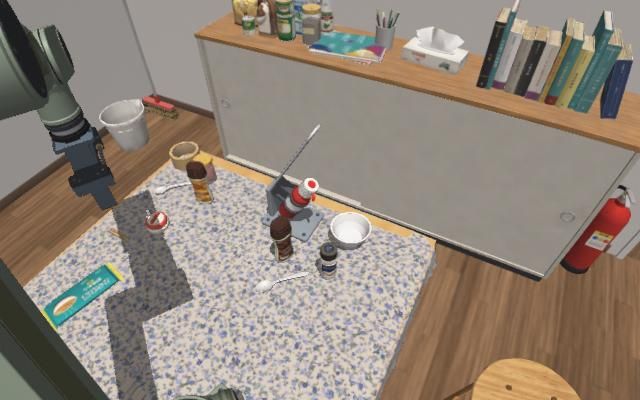

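View pics/top0.png

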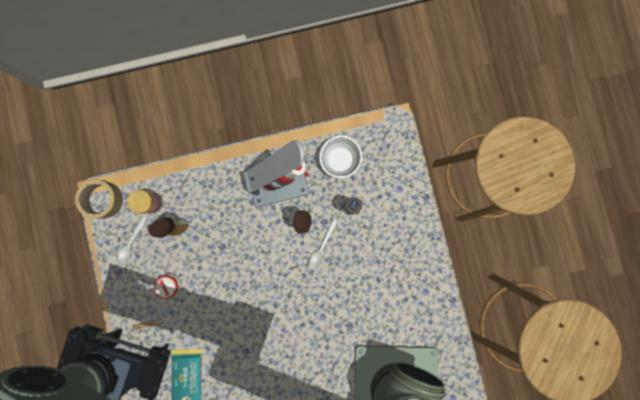

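View pics/wrist0.png

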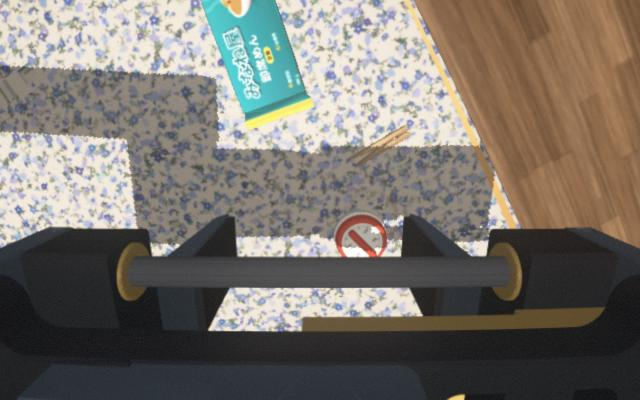

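Run:
```python
import cv2,numpy as np
a=cv2.imread("pics/scene0.png")[115:275,250:370]; b=cv2.imread("pics/top0.png")[125:235,230:370]
a=cv2.resize(a,None,fx=3.33,fy=3.33,interpolation=2); b=cv2.resize(b,(400,314),interpolation=2)
c=np.zeros((600,800,3),np.uint8); c[:a.shape[0],:a.shape[1]]=a; c[:314,400:]=b[:, :400]
cv2.imwrite("pics/crop.png",c)
```

```text
(no output)
```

View pics/crop.png

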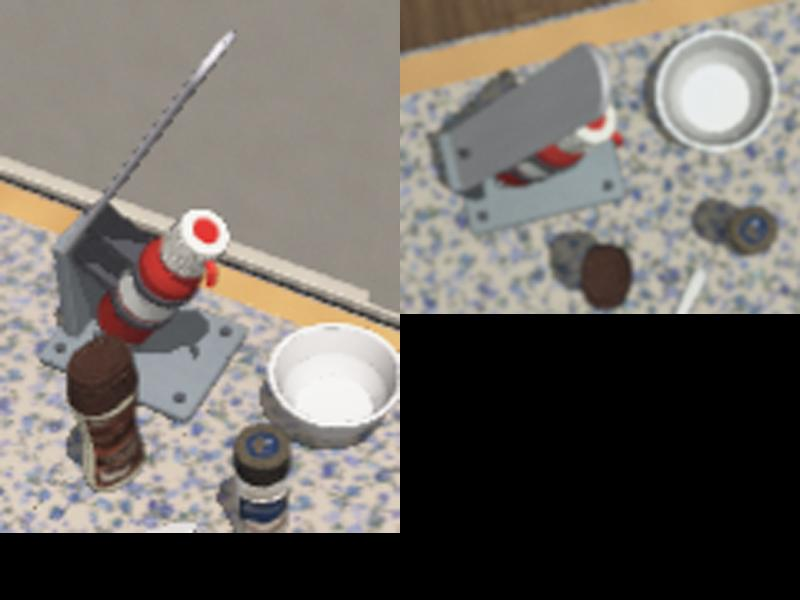

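```bash
cat > h.py <<'E'
import numpy as np, cv2
from workcell import env,cams
from scipy.spatial.transform import Rotation as R
def rot(e): return R.from_euler('xyz',e,degrees=True).as_matrix()
def campose(n,s=None):
    c=cams.get_calibration(n)
    if n!='wrist': return rot(c['attitude']),c['eye'],c
    s=s or env.state(); T=c['tool_from_camera']; r=rot(s['ee_rot'])
    return r@T[:3,:3], s['ee_pos']+r@T[:3,3], c
def ray(P,px):
    r,e,c=P; d=np.array([c['k1'],0,0,0,0.])
    p=cv2.undistortPoints(np.array([[px]],float),c['mtx'],d)[0,0]
    v=r@np.array([*p,1]); return e,v/np.linalg.norm(v)
def plane(P,px,z):
    e,v=ray(P,px); return e+v*(z-e[2])/v[2]
def tri(*rs):
    A=sum(np.eye(3)-np.outer(v,v) for e,v in rs); b=sum((np.eye(3)-np.outer(v,v))@e for e,v in rs)
    p=np.linalg.solve(A,b); return p,[round(float(np.linalg.norm((np.eye(3)-np.outer(v,v))@(p-e))),1) for e,v in rs]
def proj(P,X):
    r,e,c=P; return cv2.projectPoints(np.array([X],float),cv2.Rodrigues(r.T)[0],-r.T@e,c['mtx'],np.array([c['k1'],0,0,0,0.]))[0][0,0]
E
python3 - <<'E'
from h import *
np.set_printoptions(precision=1,suppress=True)
S=campose('scene');T=campose('top')
s=lambda x,y:(250+x/3.33,115+y/3.33)
t=lambda x,y:(230+(x-400)/2.857,125+y/2.857)
print('cap',tri(ray(S,s(206,230)),ray(T,t(597,122))))
print('cap z170',plane(S,s(206,230),170))
print('plate end mid',tri(ray(S,s(232,35)),ray(T,t(598,78))))
for p in [(60,348),(180,397),(227,330)]: print('holeS',plane(S,s(*p),12))
for p in [(483,215),(607,187)]: print('holeT',plane(T,t(*p),12))
print('bowl',plane(S,s(333,378),51),plane(T,t(715,90),51))
print('sauce',plane(S,s(100,360),141),plane(T,t(606,275),141))
print('spr',plane(S,s(263,443),105),plane(T,t(752,229),105))
E
```

```text
cap (array([527.7, 245.1, 179.6]), [1.6, 1.6])
cap z170 [535.9 250.8 170. ]
plate end mid (array([535.5, 231.9, 354.2]), [6.0, 6.0])
holeS [464.6 356.3  12. ]
holeS [496.  245.7  12. ]
holeS [574.7 266.6  12. ]
holeT [461.9 355.7  12. ]
holeT [489.7 245.5  12. ]
bowl [569.8 148.7  51. ] [573.2 152.2  51. ]
sauce [412.1 236.8 141. ] [411.2 238.1 141. ]
spr [456.5 122.1 105. ] [451.4 121.9 105. ]
```

Emit:
{"name": "apply_moves", "arguments": {"deltas": [[0.3,-0.06,0,0,1],[0.3,-0.06,0,0,1],[0.3,-0.06,0,0,1],[0.3,-0.06,0,0,1],[0.3,-0.06,0,0,1]]}}

```text
time_s: 0.65
ee_pos: [-94.0, 572.7, 213.8]
ee_rot: [-180.0, 0.0, 164.1]
force: [0.1, 0.2, -0.3]
gripper_width: 91.2
gripper_force: 0.0
```

Emit:
{"name": "apply_moves", "arguments": {"deltas": [[0.129,0.214,0,0,1],[0.129,0.214,0,0,1],[0.129,0.214,0,0,1],[0.129,0.214,0,0,1],[0.129,0.214,0,0,1]]}}

```text
time_s: 1.15
ee_pos: [-158.3, 815.5, 213.6]
ee_rot: [-180.0, 0.0, 164.2]
force: [-0.3, 2.4, 0.4]
gripper_width: 91.4
gripper_force: 0.0
```

Emit:
{"name": "apply_moves", "arguments": {"deltas": [[0.129,0.214,0,0,1],[0.129,0.214,0,0,1],[0.129,0.214,0,0,1],[0.129,0.214,0,0,1],[0.129,0.214,0,0,1]]}}

```text
time_s: 1.65
ee_pos: [-192.4, 921.6, 176.1]
ee_rot: [178.1, -1.0, 164.2]
force: [1.6, -0.0, 0.4]
gripper_width: 91.0
gripper_force: 0.0
```

```bash
python3 -c "
from h import *
s=env.state();print(s['time_s'],s['ee_pos'],s['ee_rot'],s['qpos'])"
```

```text
1.65 [-192.36558126  921.56089375  176.08798181] [178.09703662  -0.99878433 164.16819834] [1.01080330e+02 6.16624234e+01 1.23951992e+01 2.97723855e-02
 1.03793507e+02 2.69363607e+01]
```

Emit:
{"name": "apply_moves", "arguments": {"deltas": [[0.25,0.43,0,0,1],[0.25,0.43,0,0,1],[0.25,0.43,0,0,1],[0.25,0.43,0,0,1],[0.25,0.43,0,0,1]]}}

```text
time_s: 2.15
ee_pos: [-207.4, 954.0, 124.9]
ee_rot: [175.7, -2.2, 164.2]
force: [0.6, -0.1, -0.2]
gripper_width: 91.1
gripper_force: 0.0
```

```bash
python3 -c "
from h import *
s=env.state();print(s['time_s'],s['ee_pos'],s['ee_rot'],s['qpos'])"
```

```text
2.15 [-207.37995325  954.01159176  124.85817522] [175.74951129  -2.24049317 164.22764111] [1.01577689e+02 6.49023885e+01 1.22683908e+01 3.33977146e-02
 9.80254541e+01 2.74392522e+01]
```

Emit:
{"name": "apply_moves", "arguments": {"deltas": [[0.25,0.43,-0.3,0,1],[0.25,0.43,-0.3,0,1],[0.25,0.43,-0.3,0,1],[0.25,0.43,-0.3,0,1],[0.25,0.43,-0.3,0,1]]}}

```text
time_s: 2.65
ee_pos: [-211.7, 946.4, 183.6]
ee_rot: [173.5, -3.4, 164.3]
force: [-0.2, -0.5, 0.7]
gripper_width: 91.2
gripper_force: 0.0
```

Emit:
{"name": "apply_moves", "arguments": {"deltas": [[0.25,0.43,-0.2,0,1],[0.25,0.43,-0.2,0,1],[0.25,0.43,-0.2,0,1],[0.25,0.43,-0.2,0,1],[0.25,0.43,-0.2,0,1]]}}

```text
time_s: 3.15
ee_pos: [-217.8, 949.9, 206.1]
ee_rot: [171.5, -4.5, 164.5]
force: [-0.4, -0.0, 0.1]
gripper_width: 90.8
gripper_force: 0.0
```

```bash
python3 -c "
from h import *
s=env.state();print(s['time_s'],s['ee_pos'],s['ee_rot'],s['qpos'], rot(s['ee_rot']))"
```

```text
3.15 [-217.77985315  949.90675783  206.0601686 ] [171.49116405  -4.54333288 164.48464358] [1.02227562e+02 6.01198843e+01 1.23098724e+01 2.65192233e-02
 9.79323255e+01 2.80869485e+01] [[-0.96053101  0.27584572 -0.03590698]
 [ 0.26665609  0.94981776  0.16352601]
 [ 0.07921304  0.14749699 -0.98588535]]
```

Emit:
{"name": "apply_moves", "arguments": {"deltas": [[0.32,0.4,-0.1,0,1],[0.32,0.4,-0.1,0,1],[0.32,0.4,-0.1,0,1],[0.32,0.4,-0.1,0,1],[0.32,0.4,-0.1,0,1]]}}

```text
time_s: 3.65
ee_pos: [-252.4, 958.6, 202.5]
ee_rot: [169.4, -5.8, 164.7]
force: [0.3, 0.6, 1.1]
gripper_width: 91.0
gripper_force: 0.0
```

Emit:
{"name": "apply_moves", "arguments": {"deltas": [[0.32,0.4,-0.1,0,1],[0.32,0.4,-0.1,0,1],[0.32,0.4,-0.1,0,1],[0.32,0.4,-0.1,0,1],[0.32,0.4,-0.1,0,1]]}}

```text
time_s: 4.15
ee_pos: [-280.2, 964.8, 208.5]
ee_rot: [167.2, -7.1, 165.0]
force: [-0.7, -0.1, 0.3]
gripper_width: 91.1
gripper_force: 0.0
```

Emit:
{"name": "apply_moves", "arguments": {"deltas": [[0.32,0.4,-0.1,0,1],[0.32,0.4,-0.1,0,1],[0.32,0.4,-0.1,0,1],[0.32,0.4,-0.1,0,1],[0.32,0.4,-0.1,0,1]]}}

```text
time_s: 4.65
ee_pos: [-303.2, 968.8, 221.2]
ee_rot: [165.0, -8.5, 165.3]
force: [0.1, 0.3, -0.8]
gripper_width: 91.1
gripper_force: 0.0
```

```bash
python3 -c "
from h import *
s=env.state();print(s['time_s'],s['ee_pos'],s['ee_rot'],s['qpos'], rot(s['ee_rot']))
z=rot(s['ee_rot'])[:,2];print(np.degrees([np.arctan2(z[1],z[0]),np.arccos(-z[2])]))"
```

```text
4.65 [-303.20058871  968.81698669  221.21573836] [164.98719567  -8.45070484 165.30843102] [107.02095724  59.80488242  12.3277232   -0.88324663  90.70928158
  32.68385652] [[-0.95680273  0.28178195 -0.07160636]
 [ 0.25086202  0.92463451  0.2865646 ]
 [ 0.14695844  0.25622247 -0.95538121]]
[104.02969692  17.18006085]
```

Emit:
{"name": "apply_moves", "arguments": {"deltas": [[0.3,0.42,-0.05,0,1],[0.3,0.42,-0.05,0,1],[0.3,0.42,-0.05,0,1],[0.3,0.42,-0.05,0,1],[0.3,0.42,-0.05,0,1]]}}

```text
time_s: 5.15
ee_pos: [-314.5, 981.1, 223.4]
ee_rot: [162.8, -9.8, 165.7]
force: [-0.9, 0.9, -0.3]
gripper_width: 91.0
gripper_force: 0.0
```

Emit:
{"name": "apply_moves", "arguments": {"deltas": [[0.3,0.42,-0.05,0,1],[0.3,0.42,-0.05,0,1],[0.3,0.42,-0.05,0,1],[0.3,0.42,-0.05,0,1],[0.3,0.42,-0.05,0,1]]}}

```text
time_s: 5.65
ee_pos: [-324.0, 990.2, 234.5]
ee_rot: [160.6, -11.2, 166.2]
force: [-0.3, 0.7, 0.1]
gripper_width: 91.6
gripper_force: 0.0
```

Emit:
{"name": "apply_moves", "arguments": {"deltas": [[0.3,0.42,-0.05,0,1],[0.3,0.42,-0.05,0,1],[0.3,0.42,-0.05,0,1],[0.3,0.42,-0.05,0,1],[0.3,0.42,-0.05,0,1]]}}

```text
time_s: 6.15
ee_pos: [-331.7, 996.6, 252.1]
ee_rot: [158.4, -12.5, 166.7]
force: [0.5, -0.7, -0.2]
gripper_width: 91.3
gripper_force: 0.0
```

Emit:
{"name": "apply_moves", "arguments": {"deltas": [[0.3,0.42,-0.05,0,1],[0.3,0.42,-0.05,0,1],[0.3,0.42,-0.05,0,1],[0.3,0.42,-0.05,0,1],[0.3,0.42,-0.05,0,1]]}}

```text
time_s: 6.65
ee_pos: [-337.8, 1000.7, 275.4]
ee_rot: [156.1, -13.9, 167.3]
force: [0.3, 0.0, -0.8]
gripper_width: 91.6
gripper_force: 0.0
```

```bash
python3 -c "
from h import *
s=env.state();print(s['time_s'],s['ee_pos'],s['ee_rot'],s['qpos'], rot(s['ee_rot']))
z=rot(s['ee_rot'])[:,2];print(np.degrees([np.arctan2(z[1],z[0]),np.arccos(-z[2])]))"
```

```text
6.65 [-337.80977257 1000.66654876  275.43398475] [156.10103797 -13.87729649 167.26024583] [108.43200252  57.82636505  12.31787058  -1.2759587   82.45467875
  33.98164678] [[-0.94691193  0.29639014 -0.12454185]
 [ 0.2140863   0.87032634  0.44350774]
 [ 0.23984338  0.39330007 -0.88757547]]
[105.68532567  27.42985533]
```

Emit:
{"name": "apply_moves", "arguments": {"deltas": [[0.28,0.42,-0.05,0,1],[0.28,0.42,-0.05,0,1],[0.28,0.42,-0.05,0,1],[0.28,0.42,-0.05,0,1],[0.28,0.42,-0.05,0,1]]}}

```text
time_s: 7.15
ee_pos: [-336.7, 1004.0, 303.5]
ee_rot: [153.8, -15.2, 167.9]
force: [0.4, -0.7, -0.1]
gripper_width: 91.4
gripper_force: 0.0
```

```bash
cat >> h.py <<'E'
np.set_printoptions(precision=3,suppress=True)
def st():
    s=env.state(); r=rot(s['ee_rot']);z=r[:,2]
    print(round(s['time_s'],2),s['ee_pos'],s['qpos']);print(r)
    print('az,tilt',np.degrees([np.arctan2(z[1],z[0]),np.arccos(-z[2])])); return s,r
def to(p):
    s=env.state(); print('delta',rot(s['ee_rot']).T@(np.array(p)-s['ee_pos']))
E
python3 -c "
from h import *
st();to((150,500,400));to((400,100,400))"
```

```text
7.15 [-336.702 1004.024  303.537] [108.287  56.49   12.319  -1.183  81.228  33.819]
[[-0.944  0.301 -0.137]
 [ 0.203  0.853  0.481]
 [ 0.262  0.426 -0.866]]
az,tilt [105.948  29.986]
delta [-536.058 -242.349 -392.597]
delta [-852.97  -508.321 -619.149]
```

Emit:
{"name": "apply_moves", "arguments": {"deltas": [[-0.19,-0.086,-0.139,0,1],[-0.19,-0.086,-0.139,0,1],[-0.19,-0.086,-0.139,0,1],[-0.19,-0.086,-0.139,0,1],[-0.19,-0.086,-0.139,0,1]]}}

```text
time_s: 7.65
ee_pos: [-180.4, 841.6, 334.4]
ee_rot: [153.8, -15.2, 167.9]
force: [0.1, 1.1, 0.7]
gripper_width: 90.8
gripper_force: 0.0
```

Emit:
{"name": "apply_moves", "arguments": {"deltas": [[-0.19,-0.086,-0.139,0,1],[-0.19,-0.086,-0.139,0,1],[-0.19,-0.086,-0.139,0,1],[-0.19,-0.086,-0.139,0,1],[-0.19,-0.086,-0.139,0,1]]}}

```text
time_s: 8.15
ee_pos: [-8.6, 663.6, 368.5]
ee_rot: [153.8, -15.2, 167.9]
force: [0.5, -0.1, 0.3]
gripper_width: 91.4
gripper_force: 0.0
```

```bash
python3 -c "
from h import *
st();to((150,500,400));to((400,100,400));to((558,150,343))"
```

```text
8.15 [ -8.579 663.623 368.459] [84.431  8.841 86.78  12.638 56.779  5.716]
[[-0.944  0.301 -0.137]
 [ 0.202  0.853  0.481]
 [ 0.261  0.426 -0.866]]
az,tilt [105.904  30.   ]
delta [-174.477  -78.484 -127.722]
delta [-491.234 -344.604 -354.317]
delta [-645.164 -278.729 -302.559]
```

Emit:
{"name": "apply_moves", "arguments": {"deltas": [[-0.174,-0.078,-0.128,0,1],[-0.174,-0.078,-0.128,0,1],[-0.174,-0.078,-0.128,0,1],[-0.174,-0.078,-0.128,0,1],[-0.19,-0.11,-0.14,0,1]]}}

```text
time_s: 8.65
ee_pos: [151.7, 477.6, 395.0]
ee_rot: [153.6, -15.1, 167.9]
force: [0.9, 0.4, -0.2]
gripper_width: 91.1
gripper_force: 0.0
```

Emit:
{"name": "apply_moves", "arguments": {"deltas": [[-0.16,-0.13,-0.113,0,1],[-0.16,-0.13,-0.113,0,1],[-0.16,-0.13,-0.113,0,1],[-0.16,-0.13,-0.113,0,1],[-0.16,-0.13,-0.113,0,1]]}}

```text
time_s: 9.15
ee_pos: [278.1, 278.3, 394.4]
ee_rot: [153.8, -15.1, 167.8]
force: [0.4, 0.5, 0.4]
gripper_width: 91.0
gripper_force: 0.0
```

Emit:
{"name": "apply_moves", "arguments": {"deltas": [[-0.14,-0.11,-0.1,0,1],[-0.14,-0.11,-0.1,0,1],[-0.14,-0.11,-0.1,0,1],[-0.14,-0.11,-0.1,0,1],[-0.14,-0.11,-0.1,0,1]]}}

```text
time_s: 9.65
ee_pos: [392.9, 106.6, 396.2]
ee_rot: [154.0, -15.2, 167.5]
force: [-0.7, 0.4, 0.4]
gripper_width: 91.0
gripper_force: 0.0
```

```bash
python3 -c "
from h import *
st();to((400,100,400));to((558,150,343))"
```

```text
9.65 [392.908 106.633 396.247] [ -8.563   2.49   90.124  27.415  99.453 -80.832]
[[-0.942  0.307 -0.134]
 [ 0.209  0.852  0.479]
 [ 0.261  0.424 -0.867]]
az,tilt [105.626  29.86 ]
delta [-7.09  -1.886 -7.386]
delta [-160.394   65.078   44.832]
```

Emit:
{"name": "apply_moves", "arguments": {"deltas": [[-0.16,0.065,0.045,1.466,1],[-0.16,0.065,0.045,1.466,1],[-0.16,0.065,0.045,1.466,1],[-0.16,0.065,0.045,1.466,1],[-0.16,0.065,0.045,1.466,1]]}}

```text
time_s: 10.15
ee_pos: [556.1, 156.6, 341.0]
ee_rot: [171.7, -28.9, 123.2]
force: [0.2, -0.2, 0.6]
gripper_width: 90.9
gripper_force: 0.0
```

Emit:
{"name": "apply_moves", "arguments": {"deltas": [[0,0,0,0.72,1],[0,0,0,0.72,1],[0,0,0,0.72,1],[0,0,0,0.72,1],[0,0,0,0.72,1]]}}

```text
time_s: 10.65
ee_pos: [553.6, 155.9, 344.3]
ee_rot: [-165.8, -26.6, 76.5]
force: [-0.3, 0.5, -0.3]
gripper_width: 91.5
gripper_force: 0.0
```

```bash
python3 -c "
from h import *
s,r=st();to((532+26,247-97,170+173))
P=campose('wrist',s); cv2.imwrite('pics/w1.png',cams.grab_frame('wrist'))
print(proj(P,(532,247,170)))"
```

```text
10.65 [553.633 155.916 344.348] [-1.601 18.439 77.27  28.496 93.65   8.021]
[[ 0.209  0.968 -0.137]
 [ 0.869 -0.12   0.48 ]
 [ 0.448 -0.22  -0.866]]
az,tilt [105.951  29.959]
delta [-4.832  5.233 -2.272]
[324.738 180.922]
```

View pics/w1.png

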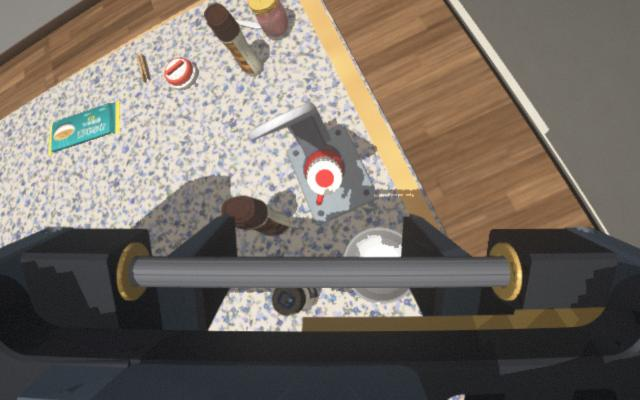

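```bash
python3 -c "
from h import *
s,r=st();P=campose('wrist',s);S=campose('scene')
rw=ray(P,(325,178));rs=ray(S,(250+206/3.33,115+230/3.33))
c,e=tri(rw,rs);print(c,e,plane(P,(325,178),170))
for C in (c,plane(P,(325,178),170)):
  a=-r[:,2]; print('tool-frame of cap',r.T@(C-s['ee_pos']))
print(plane(P,(320,213),12),plane(P,(372,193),12))
"
```

```text
10.7 [553.689 155.904 344.343] [-1.603 18.441 77.269 28.499 93.644  8.17 ]
[[ 0.212  0.968 -0.137]
 [ 0.869 -0.122  0.48 ]
 [ 0.448 -0.221 -0.866]]
az,tilt [105.936  29.96 ]
[533.514 248.923 173.255] [0.4, 0.4] [532.817 250.356 170.   ]
tool-frame of cap [ -0.111   6.899 195.66 ]
tool-frame of cap [ -0.472   6.768 199.264]
[490.898 245.675  12.   ] [577.994 263.53   12.   ]
```

Emit:
{"name": "apply_moves", "arguments": {"deltas": [[0,0.007,0.05,0,0.6],[0,0.007,0.09,0,0.6],[0,0.007,0.12,0,0.6],[0,0.007,0.12,0,0.6]]}}

```text
time_s: 11.1
ee_pos: [541.3, 213.4, 235.3]
ee_rot: [-165.5, -26.6, 76.8]
force: [-0.4, 0.3, -0.7]
gripper_width: 73.3
gripper_force: 0.0
```

```bash
python3 -c "
from h import *
s,r=st();P=campose('wrist',s); cv2.imwrite('pics/w2.png',cams.grab_frame('wrist'))
print(proj(P,(533.2,249.5,171.5)),s['gripper_width'],s['force'])"
```

```text
11.1 [541.254 213.409 235.292] [ 3.981 20.759 89.47  29.837 78.795  5.44 ]
[[ 0.204  0.968 -0.145]
 [ 0.871 -0.112  0.479]
 [ 0.448 -0.224 -0.866]]
az,tilt [106.893  30.048]
[322.442 206.012] 73.26638023810418 [-0.394  0.282 -0.705]
```

View pics/w2.png

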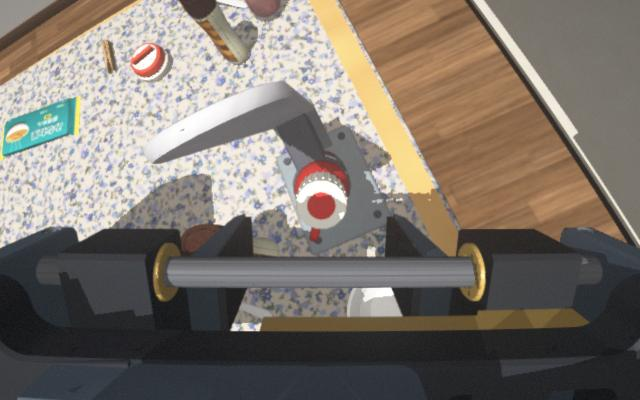

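Emit:
{"name": "apply_moves", "arguments": {"deltas": [[0.001,0.001,0.03,0,0.5],[0.001,0.001,0.06,0,0.4]]}}

```text
time_s: 11.35
ee_pos: [539.9, 241.6, 189.3]
ee_rot: [-166.4, -26.9, 76.9]
force: [-0.1, 0.3, -0.8]
gripper_width: 64.3
gripper_force: 0.0
```

Emit:
{"name": "apply_moves", "arguments": {"deltas": [[0,0,0.015,0,0.4],[0,0,0.025,0,0.4],[0,0,0.03,0,0.4]]}}

```text
time_s: 11.65
ee_pos: [534.3, 256.1, 161.7]
ee_rot: [-166.0, -26.8, 76.8]
force: [-0.8, 0.3, 0.4]
gripper_width: 63.7
gripper_force: 0.0
```

```bash
python3 -c "
from h import *
s,r=st(); print(s['force'],r.T@(np.array([533,249.5,171.5])-s['ee_pos']))"
```

```text
11.65 [534.28  256.053 161.742] [ 8.156 23.729 96.138 32.27  68.002  3.533]
[[ 0.203  0.97  -0.135]
 [ 0.869 -0.115  0.481]
 [ 0.451 -0.215 -0.866]]
az,tilt [105.702  29.958]
[-0.801  0.324  0.364] [ -1.56   -2.586 -11.431]
```

Emit:
{"name": "apply_moves", "arguments": {"deltas": [[-0.001,-0.002,0.013,0,0.4],[-0.001,-0.002,0.013,0,0],[-0.001,-0.002,0.013,0,-0.3],[-0.001,-0.002,0.013,0,-0.5],[-0.001,-0.002,0.013,0,-0.6]], "grip_force": 20}}

```text
time_s: 12.15
ee_pos: [529.3, 261.5, 150.1]
ee_rot: [-165.9, -26.7, 76.8]
force: [-1.1, -0.9, 2.9]
gripper_width: 39.3
gripper_force: 20.0
```

```bash
python3 -c "
from h import *
s,r=st(); print(s['force'],r.T@s['force'],s['gripper_width'],s['gripper_force'])"
```

```text
12.15 [529.31  261.539 150.149] [ 8.749 24.111 97.431 32.757 66.443  3.094]
[[ 0.204  0.969 -0.137]
 [ 0.869 -0.115  0.481]
 [ 0.45  -0.218 -0.866]]
az,tilt [105.948  29.996]
[-1.089 -0.933  2.861] [ 0.254 -1.571 -2.776] 39.34786485790526 20.00592201948166
```

Emit:
{"name": "apply_moves", "arguments": {"deltas": [[0,0,0,-0.13,-0.6],[0,0,0,-0.26,-0.6],[0,0,0,-0.39,-0.6],[0,0,0,-0.52,-0.6],[0,0,0,-0.52,-0.6]], "grip_force": 35}}

```text
time_s: 12.65
ee_pos: [529.5, 261.6, 150.1]
ee_rot: [177.7, -29.9, 110.5]
force: [-1.3, -0.4, 3.1]
gripper_width: 39.1
gripper_force: 35.0
```

```bash
python3 -c "
from h import *
s,r=st(); print(s['force'],r.T@s['force'],r.T@s['torque'],s['gripper_width'],s['gripper_force'])"
```

```text
12.65 [529.483 261.594 150.131] [  8.753  24.109  97.432  32.764  66.408 -26.689]
[[-0.304  0.943 -0.137]
 [ 0.812  0.332  0.481]
 [ 0.499  0.035 -0.866]]
az,tilt [105.883  29.988]
[-1.27  -0.391  3.111] [ 1.62  -1.218 -2.709] [ 0.231 -0.134 -0.045] 39.08169032732651 35.00695466995239
```

Emit:
{"name": "apply_moves", "arguments": {"deltas": [[0,0,0.002,0,-0.6],[0,0,0.003,0,-0.6],[0,0,0.003,0,-0.6]]}}

```text
time_s: 12.95
ee_pos: [529.2, 262.8, 148.1]
ee_rot: [177.7, -29.9, 110.4]
force: [-2.2, -4.3, 7.3]
gripper_width: 39.4
gripper_force: 35.0
```

```bash
python3 -c "
from h import *
s,r=st(); print(s['force'],r.T@s['force'],r.T@s['torque'],s['gripper_width'],s['gripper_force'])"
```

```text
12.95 [529.201 262.759 148.084] [  8.879  24.208  97.598  32.841  66.106 -26.657]
[[-0.303  0.943 -0.136]
 [ 0.812  0.33   0.481]
 [ 0.498  0.035 -0.866]]
az,tilt [105.851  29.969]
[-2.176 -4.297  7.259] [ 0.785 -3.221 -8.057] [ 0.486 -0.129 -0.   ] 39.351603472846165 35.010700821876526
```

Emit:
{"name": "apply_moves", "arguments": {"deltas": [[0,0,0.001,0,-0.6],[0,0,0.002,0,-0.6],[0,0,0.002,0,-0.6]]}}

```text
time_s: 13.25
ee_pos: [529.2, 263.1, 147.6]
ee_rot: [177.6, -29.8, 110.5]
force: [-3.3, -8.2, 14.7]
gripper_width: 39.4
gripper_force: 35.0
```

```bash
python3 -c "
from h import *
s,r=st(); print(s['force'],r.T@s['force'],r.T@s['torque'],s['gripper_width'],s['gripper_force'])"
```

```text
13.25 [529.216 263.064 147.615] [  8.924  24.21   97.655  32.846  65.977 -26.724]
[[-0.304  0.943 -0.135]
 [ 0.812  0.331  0.48 ]
 [ 0.498  0.036 -0.867]]
az,tilt [105.755  29.93 ]
[-3.337 -8.151 14.679] [  1.698  -5.317 -16.184] [ 1.06  -0.169 -0.104] 39.379417816892264 35.01070439815521
```

Emit:
{"name": "apply_moves", "arguments": {"deltas": [[0,0,-0.005,0,-0.6],[0,0,-0.005,-0.1,-0.6],[0,0,-0.005,-0.18,-0.6],[0,0,-0.002,-0.18,-0.6],[0,0,-0.001,-0.18,-0.6]]}}

```text
time_s: 13.75
ee_pos: [528.9, 263.8, 146.2]
ee_rot: [172.0, -29.0, 122.2]
force: [-0.9, -1.0, 3.6]
gripper_width: 39.3
gripper_force: 35.0
```

Emit:
{"name": "apply_moves", "arguments": {"deltas": [[0,0,0.001,0,-0.6],[0,0,0.001,0,-0.6]]}}

```text
time_s: 13.95
ee_pos: [528.8, 264.2, 145.4]
ee_rot: [171.9, -29.0, 122.2]
force: [-1.1, -2.8, 6.2]
gripper_width: 39.4
gripper_force: 35.0
```

```bash
python3 -c "
from h import *
s,r=st(); print(r.T@s['force'],r.T@(s['ee_pos']-np.array([529.3,261.54,150.15])),s['gripper_width'])"
```

```text
13.95 [528.836 264.159 145.441] [  9.013  24.365  97.783  32.96   65.786 -37.04 ]
[[-0.466  0.874 -0.137]
 [ 0.74   0.47   0.481]
 [ 0.485  0.123 -0.866]]
az,tilt [105.898  29.986]
[ 1.44  -1.535 -6.605] [-0.126  0.248  5.401] 39.413415423548074
```

Emit:
{"name": "apply_moves", "arguments": {"deltas": [[0,0,0.002,0,-0.6],[0,0,0.003,0,-0.6],[0,0,0.004,0,-0.6],[0,0,0.004,0,-0.6]]}}

```text
time_s: 14.35
ee_pos: [528.7, 265.1, 143.8]
ee_rot: [171.8, -28.9, 122.3]
force: [-2.9, -8.7, 16.7]
gripper_width: 39.4
gripper_force: 35.0
```

```bash
python3 -c "
from h import *
s,r=st(); print(r.T@s['force'],r.T@(s['ee_pos']-np.array([529.3,261.54,150.15])),s['gripper_width'])"
```

```text
14.35 [528.733 265.141 143.845] [  9.131  24.42   97.931  33.012  65.478 -37.16 ]
[[-0.468  0.873 -0.136]
 [ 0.74   0.471  0.48 ]
 [ 0.483  0.124 -0.867]]
az,tilt [105.762  29.935]
[  3.032  -4.509 -18.27 ] [-0.117  0.417  7.271] 39.42321976972704
```

Emit:
{"name": "apply_moves", "arguments": {"deltas": [[0,0,-0.002,0,-0.6],[0,0,-0.002,0,-0.6]]}}

```text
time_s: 14.55
ee_pos: [528.7, 264.8, 144.3]
ee_rot: [171.9, -29.0, 122.2]
force: [-1.6, -1.5, 6.1]
gripper_width: 39.2
gripper_force: 35.0
```

Emit:
{"name": "apply_moves", "arguments": {"deltas": [[0,0,-0.0015,0,-0.6],[0,0,-0.0015,0,-0.6]]}}

```text
time_s: 14.75
ee_pos: [528.8, 264.2, 145.3]
ee_rot: [171.9, -29.0, 122.2]
force: [-1.4, -0.8, 5.1]
gripper_width: 39.2
gripper_force: 35.0
```

Emit:
{"name": "apply_moves", "arguments": {"deltas": [[0,0,-0.0015,0,-0.6],[0,0,-0.0015,0,-0.6]]}}

```text
time_s: 14.95
ee_pos: [529.0, 263.6, 146.5]
ee_rot: [171.9, -29.0, 122.2]
force: [-1.8, -2.3, 4.7]
gripper_width: 39.4
gripper_force: 35.0
```

Emit:
{"name": "apply_moves", "arguments": {"deltas": [[0,0,-0.0015,0,-0.6],[0,0,-0.0015,0,-0.6]]}}

```text
time_s: 15.15
ee_pos: [529.2, 262.9, 147.6]
ee_rot: [171.9, -29.0, 122.3]
force: [-1.6, -0.5, 4.9]
gripper_width: 39.4
gripper_force: 35.0
```

Emit:
{"name": "apply_moves", "arguments": {"deltas": [[0,0,-0.0015,0,-0.6],[0,0,-0.0015,0,-0.6]]}}

```text
time_s: 15.35
ee_pos: [529.3, 262.2, 148.8]
ee_rot: [171.9, -29.0, 122.3]
force: [-1.2, 0.5, 4.5]
gripper_width: 39.3
gripper_force: 35.0
```

Emit:
{"name": "apply_moves", "arguments": {"deltas": [[0,0,-0.0015,0,-0.6],[0,0,-0.0015,0,-0.6]]}}

```text
time_s: 15.55
ee_pos: [529.5, 261.5, 150.0]
ee_rot: [171.9, -29.0, 122.3]
force: [-1.6, 1.4, 4.0]
gripper_width: 39.7
gripper_force: 35.0
```

Emit:
{"name": "apply_moves", "arguments": {"deltas": [[0,0,-0.0015,0,-0.6],[0,0,-0.0015,0,-0.6]]}}

```text
time_s: 15.75
ee_pos: [529.4, 261.4, 150.2]
ee_rot: [172.0, -29.0, 122.3]
force: [-2.0, 5.7, -2.0]
gripper_width: 39.0
gripper_force: 35.0
```

Emit:
{"name": "apply_moves", "arguments": {"deltas": [[0,0,0,0,0.5],[0,0,0,0,0.5],[0,0,0,0,0.5],[0,0,0,0,0.5]]}}

```text
time_s: 16.15
ee_pos: [529.8, 260.3, 151.1]
ee_rot: [171.9, -28.9, 122.3]
force: [0.7, -0.7, 0.5]
gripper_width: 67.2
gripper_force: 0.0
```

Emit:
{"name": "apply_moves", "arguments": {"deltas": [[0,0,-0.01,0,0.5],[0,0,-0.03,0,0.5],[0,0,-0.07,0,0.5],[0,0,-0.12,0,0.5],[0,0,-0.16,0,0.5]]}}

```text
time_s: 16.65
ee_pos: [552.2, 182.4, 292.8]
ee_rot: [171.8, -28.8, 122.4]
force: [0.2, 0.1, -0.5]
gripper_width: 68.7
gripper_force: 0.0
```

```bash
python3 -c "
from h import *
s,r=st();P=campose('wrist',s); a=cams.grab_frame('wrist');b=cams.grab_frame('scene')[115:275,250:370]
print(proj(P,(533.2,249.5,171.5)),s['gripper_width'],s['force'])
c=np.zeros((400,740,3),np.uint8);c[:,:400]=a[:,120:520];c[:,400:700]=cv2.resize(b,(300,400));cv2.imwrite('pics/w3.png',c)"
```

```text
16.65 [552.184 182.381 292.83 ] [  0.937  19.342  83.163  28.888  86.337 -33.456]
[[-0.469  0.873 -0.135]
 [ 0.74   0.471  0.48 ]
 [ 0.483  0.125 -0.867]]
az,tilt [105.673  29.902]
[318.779 189.082] 68.74548356005258 [ 0.194  0.056 -0.498]
```

View pics/w3.png

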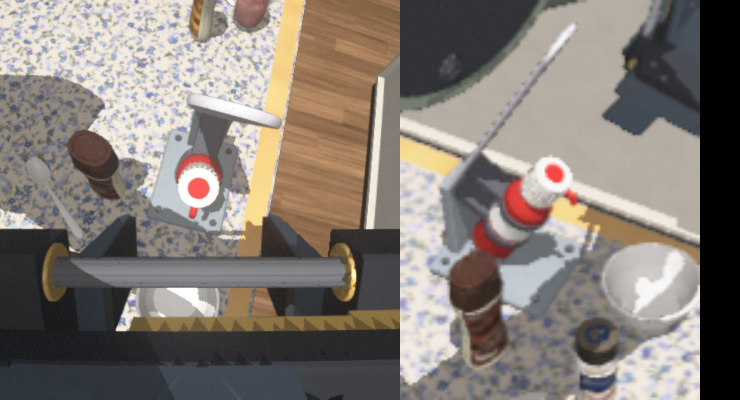

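Emit:
{"name": "apply_moves", "arguments": {"deltas": [[0,0,-0.04,0,0.5],[0,0,-0.04,0,0.5],[0,0,-0.04,0,0.5]]}}

```text
time_s: 17.05
ee_pos: [557.2, 164.3, 324.5]
ee_rot: [171.9, -28.9, 122.3]
force: [0.0, -0.2, -1.3]
gripper_width: 68.2
gripper_force: 0.0
```

```bash
python3 -c "
from h import *
print(env.job_done())"
```

```text
the job is handed in; nothing more can be done
None
```

I turned the cap about 0.7 rad off its lock, pressed it about 7 mm to its stop, and let it spring back up unlocked; the last picture shows a squirt and the bystanders looking undisturbed. I took the hand clear and handed the job in at about 17 s, but the hand-in gave no verdict.

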